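# Feel out the bore of a cast leg foot and hold it bore-up

### The job

Take the blue cast leg foot out of the grey tray and feel with the steel gauge pin which end has the blind bore: slide the bored end at least 20 mm onto the pin. Then draw it off the pin, turn it so that the bore faces straight up, and finish still holding it like that in the gripper, steady, at least 10 cm clear above the table and touching nothing else. Leave the other loose things where they are.

Things in the scene. Friction and masses are not known exactly. Their poses are not given: they have to be found in the camera images.
- foot: blue resin leg foot, an eight-sided bar 42 mm over flats, 54 mm long, 80 g, lying on a flat in the tray. Origin: its centre; x along its length, y and z square to flats (z up at the start). One end is closed and flat, the other has a central eight-sided blind bore, 26 mm over flats, 34 mm deep. Which end (+x or -x) is not told: the bored end slides over the gauge pin, the closed end stops at its tip.
- tray: grey shallow open tray, fixed to the table, 240 (x) x 260 (y) x 18 mm tall, walls and floor 5 mm thick. Origin: centre of its underside, on the table. The table between tray and gauge is clear: about 70 mm all round the point 0.45 m straight ahead of the robot.
- gauge: pin gauge, fixed: steel base plate 110 (x) x 80 (y) x 12 mm; near its +x end a red post 20 (x) x 40 (y) mm, 95 mm tall over the table, its -x face 25 mm from the origin. From that face a level steel pin, 18 mm thick (12 mm at the tip, 4 mm taper), sticks out 55 mm towards -x, its axis 75 mm above the table. Origin: centre of the underside.
- pin_tip (a point): tip of the gauge pin, on its axis; its axes are the gauge's: the pin points out along -x, so a part is pushed onto it along +x.
- jug: white plastic jug with a red screw cap, 75 x 120 x 174 mm; a bystander, loose. Origin: centre of its underside.
- bottle: white plastic bottle, 64 mm across, 190 mm tall; a bystander, loose. Origin: centre of its underside.
- cup_a: white plastic cup, 66 mm across the rim, 70 mm tall; a bystander, loose. Origin: centre of its underside.
- cup_b: white plastic cup like the other, 66 mm across the rim, 70 mm tall; a bystander, loose. Origin: centre of its underside.
- jar: amber glass jar with a steel lid, 60 mm across, 75 mm tall; a bystander, loose. Origin: centre of its underside.
- puck: orange resin disc, 36 mm across, 14 mm tall, lying in a corner of the tray; a bystander, loose. Origin: centre of its underside.

How it is judged:
By the outcome, as a careful person would: the job done as asked, in the order asked, and still so for the second after the job is handed in, while the arm keeps its last pose, push and grip.
It also fails if it takes over 72 s, if anything falls off the work surface, if the arm or the gripper's body presses on something with over 40 N, if the wrist force passes 120 N, or if a joint passes its speed limit or range.

### The arm

A 6-joint arm with a two-finger parallel gripper is mounted at the origin on the work surface. World frame = base frame: x ahead of the robot, y to its left, z up, the work surface at z = 0. Lengths are in m, angles in rad, forces in N, time in s.
With the tool pointing down it reaches from about 0.25 to 0.8 m from the base axis. Payload 8.5 kg.
Tool frame: the origin (TCP) lies at the very end of the fingers, on their centre line; the grasp point (between the pads) lies 19 mm behind it; z points along the fingers, y is the line along which they close (so a half turn about z gives the same grasp; the last joint's range is limited). The gripper opens to 85 mm and grips with 20 to 120 N. Pads are 22 mm wide; open, the fingers measure 114 mm over their backs; the gripper's body (76 mm by 85 mm) begins 54 mm behind the grasp point. The pads swing forward as they close: fully open they stand 13 mm farther back than shut.
Start: joints at [1.125, 0.238, -0.013, 1.319, 0, 1.571], TCP at [0.226, 0.474, 0.231] pointing down, gripper open.
Joint ranges: [-2.66, 2.66], [-1.03, 1.9], [-1.14, 1.46], [-1.82, 2.27], [-1.45, 1.34], [-3.14, 3.14]. Speed limits (rad/s): [2.22, 2.22, 2.79, 3.14, 3.14, 3.14].

### API

Orientations are given as a rotation vector (axis times angle).
In Python, from plant import sensors, snapshot, order gives the robot as it stands. The module is installed in compiled form; this text tells all that it offers.
- The arm moves only by the tool play_rows, never from a script. Its argument "plan" is a list of rows, each a list of 3 entries, a list of its own where there are three numbers: the shift along the tool's x, y, z each as a share of 0.1 m, from -1 to 1, then the turn about the tool's z as a share of 360 degrees, from -1 to 1, then the gripper command: -1 is shut, 1 is fully open, values between are in proportion. In form: [[[tx, ty, tz], roll, hand], ...]. A call has 1 to 12 rows; each row shifts and turns the commanded pose from where the row before left it, along the tool's axes as they then stand; what a row does not reach is not made up. A row lasts 1/8 s, in which the tool goes at most 62.5 mm and 10.7 degrees, less where a joint would pass 70% of its speed; a pose out of reach is approached as far as the arm can. A call with a number of a shift or a turn outside -1 to 1 is refused whole. A call with a gripper value outside its range is refused whole. The fingers move at their own pace and stop on an object; the grip force is fixed at half the most. Time passes only in rows, so rows that do not move let the fingers close. It gives the time, the measured TCP pose, the force, the opening and the grip force at its end, in the units of the state.
- sensors.read_state(): the state, without advancing time (a new reading comes with each control period).
- snapshot(name): name is "scene" or "top" or "wrist"; returns a dict with "frame" (420x560x3 uint8, red, green, blue), "z_map" (420x560 float32, m along the optical axis (not along the pixel's ray), 0 where there is no reading), "fx", "fy", "cx", "cy" (pixels), "distortion" ([k1, k2, p1, p2, k3] as OpenCV has them; the pictures are not rectified), "xyz" and "rotation" of the camera in the world. Camera axes: x right, y up, looking along -z (the intrinsics and any distortion apply to the point x, -y, -z); pixel columns grow to the right and rows downward; lengths in m; the calibration is good to about 2 mm. A picture is of the moment at which its call begins.
- order.sign_off(): hands the job in; it is judged then, once.
The state is a dict: "time_s": time; "qpos": joint angles; "qd": joint speeds; "effort": joint torques, N m; "eef_pos": TCP position; "eef_rot": TCP orientation; "wrist_force": force on the tool from outside, world axes, zero at the start; "torque": the same for the moment, N m; "width": opening from 0.0 (shut) to 1.0 (fully open); "grasp_force": force on a finger pad.
Only numpy, scipy, OpenCV 4.12 (cv2) and the standard library are available. Lean on these libraries where they do the work, as an engineer would, in place of code of your own. Each camera call takes 0.05 s, during which the arm holds its last target. There are 200 camera calls.

## Working session

There is one attempt and no reset: what is moved stays moved. The work goes in short steps, Python scripts to look and compute and a tool call to move; the robot and the scene stay as the last step left them, time stands still between calls to the robot, and variables do not carry over. Pictures are saved under pics/ and viewed, at most 10 in all, crops included, and the job is handed in when it is done.

Besides the shell and the picture viewer there is one more tool, called in YAML: its name, and indented under it one key for each argument. play_rows: Moves the arm, as the interface text tells. Its arguments: {"type":"object","properties":{"plan":{"type":"array","items":{"type":"array"}}},"required":["plan"]}

```bash
mkdir -p pics; cat > h.py <<'E'
import numpy as np, cv2
from plant import sensors, snapshot, order
from scipy.spatial.transform import Rotation as R
def rot(c):
    r=np.array(c["rotation"],float)
    return r if r.shape==(3,3) else (R.from_rotvec(r).as_matrix() if r.size==3 else R.from_quat(r).as_matrix())
def K(c): return np.array([[c["fx"],0,c["cx"]],[0,c["fy"],c["cy"]],[0,0,1.]])
def rays(c,px):
    u=cv2.undistortPoints(np.array(px,float).reshape(-1,1,2),K(c),np.array(c["distortion"],float)).reshape(-1,2)
    return np.c_[u[:,0],-u[:,1],-np.ones(len(u))]@rot(c).T
def plane(c,px,z):
    d=rays(c,px);o=np.array(c["xyz"]);return o+d*((z-o[2])/d[:,2])[:,None]
def cloud(c,mask):
    v,u=np.nonzero(mask&(c["z_map"]>0)); d=rays(c,np.c_[u,v]); return np.array(c["xyz"])+d*c["z_map"][v,u][:,None]
def save(c,n): cv2.imwrite("pics/"+n,cv2.cvtColor(c["frame"],cv2.COLOR_RGB2BGR))
def hsv(c): return cv2.cvtColor(c["frame"],cv2.COLOR_RGB2HSV)
def pose():
    s=sensors.read_state(); return np.array(s["eef_pos"]),R.from_rotvec(s["eef_rot"]).as_matrix(),s
E
python3 - <<'E'
from h import *
s=sensors.read_state(); print(s); print(pose()[1].round(3))
for n in("scene","top"):
    c=snapshot(n); save(c,n+"0.png"); print(n,c["xyz"],np.shape(c["rotation"]),c["rotation"],c["fx"],c["distortion"])
    h=hsv(c)
    for nm,m in(("blue",(h[...,0]>95)&(h[...,0]<130)&(h[...,1]>110)),("red",((h[...,0]<6)|(h[...,0]>174))&(h[...,1]>130))):
        nn,l,st,ce=cv2.connectedComponentsWithStats(m.astype(np.uint8))
        for i in range(1,nn):
            if st[i,4]>40:
                p=cloud(c,l==i); print(nm,st[i],ce[i].round(1)); 
                if len(p): print(np.percentile(p,[3,50,97],axis=0).round(4))
E
```

```text
{'time_s': 0.0, 'qpos': array([ 1.12497342e+00,  2.38769566e-01, -1.42134878e-02,  1.31921908e+00,
        2.39127134e-05,  1.57078484e+00]), 'qd': array([-0.00027728, -0.00123098,  0.00058242, -0.00054384,  0.00164341,
       -0.00187618]), 'effort': array([-2.97395422e-05, -5.38783658e+01,  3.46436799e+01,  1.83667458e-02,
        6.91516698e-05,  2.58560397e-05]), 'eef_pos': array([0.2261996 , 0.47332347, 0.23069939]), 'eef_rot': array([-6.94420216e-01, -3.06354063e+00,  2.14505714e-03]), 'wrist_force': array([-0.44519061, -0.10066509, -0.0105861 ]), 'torque': array([ 0.01519489,  0.00246973, -0.02958895]), 'grasp_force': 0.0, 'width': 1.0014691994046754}
[[-0.902  0.431 -0.001]
 [ 0.431  0.902 -0.001]
 [ 0.    -0.001 -1.   ]]
scene [1.16252641 0.31772317 1.09693494] (3,) [0.31027534 0.5732519  2.05388282] 477.66815415551474 [-0.16955174  0.          0.          0.          0.        ]
blue [ 107   43   51   64 1556] [131.4  77.1]
[[ 0.3943 -0.7177  0.012 ]
 [ 0.4639 -0.6515  0.0573]
 [ 0.5262 -0.6247  0.1306]]
blue [516  58  37  35 779] [534.4  75.2]
[[-1.0788  0.4371 -0.4865]
 [
[... 701 characters left out ...]
 249   60   50 1636] [495.9 275.1]
[[ 0.3887 -0.7217  0.0136]
 [ 0.4351 -0.6512  0.0761]
 [ 0.5171 -0.6249  0.1316]]
blue [159 261  21  22 287] [168.7 271.3]
[[0.4524 0.2702 0.0197]
 [0.4791 0.2921 0.0438]
 [0.5057 0.3182 0.0492]]
red [273 140  17  18 250] [281.  148.8]
[[ 0.7842 -0.0596  0.1633]
 [ 0.804  -0.0394  0.1727]
 [ 0.8253 -0.0193  0.176 ]]
red [337 201  19  10 135] [345.9 205.2]
[[ 0.6504 -0.2453  0.0131]
 [ 0.6584 -0.222   0.0927]
 [ 0.6695 -0.2082  0.0964]]
red [ 38 238  23   9 153] [ 49.1 242.3]
[[0.5596 0.6298 0.0054]
 [0.5696 0.6575 0.0353]
 [0.5795 0.6959 0.0401]]
red [ 37 304  23   3  62] [ 47.8 305. ]
[[0.3793 0.6306 0.0175]
 [0.3834 0.6573 0.0353]
 [0.3883 0.6874 0.048 ]]
```

View pics/scene0.png

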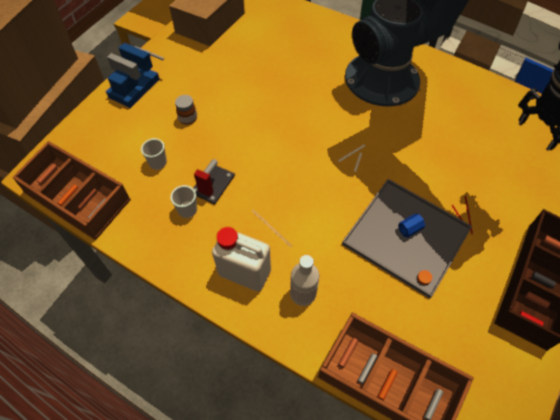

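View pics/top0.png

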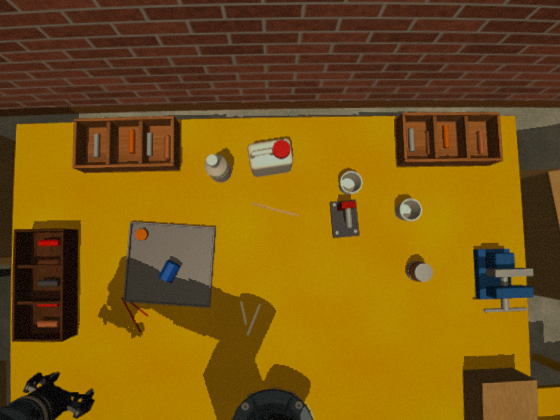

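The scene picture shows the blue foot in the tray at (411,225), and in the top picture it is at (169,271). The gauge is at top (345,218), with its pin pointing down the image (-x) and a cup close behind the post. I'll move over the tray for a closer look.

play_rows:
  plan:
    - [[-0.4, -0.07, -0.02], 0, 1]
    - [[-0.4, -0.07, -0.02], 0, 1]
    - [[-0.4, -0.07, -0.02], 0, 1]
    - [[-0.4, -0.07, -0.02], 0, 1]
    - [[-0.4, -0.07, -0.02], 0, 1]
    - [[-0.4, -0.07, -0.02], 0, 1]
    - [[-0.4, -0.07, -0.02], 0, 1]
    - [[0, 0, 0], 0, 1]
    - [[0, 0, 0], 0, 1]

```text
time_s: 1.23
eef_pos: [0.4575, 0.3086, 0.2449]
eef_rot: [-0.695, -3.063, 0.001]
wrist_force: [0.5, 0.7, -0.3]
width: 0.997
grasp_force: 0.0
```

```bash
cat >> h.py <<'E'
def blue(c):
    h=hsv(c); m=((h[...,0]>95)&(h[...,0]<130)&(h[...,1]>110)&(h[...,2]>25)).astype(np.uint8)
    n,l,st,ce=cv2.connectedComponentsWithStats(m); return l,st,ce
E
python3 - <<'E'
from h import *
p,M,s=pose(); print(p,s["time_s"])
c=snapshot("wrist"); save(c,"w1.png"); print(c["xyz"],rot(c).round(3),c["fx"],c["distortion"])
l,st,ce=blue(c)
for i in range(1,len(st)):
    if st[i,4]>300:
        print(st[i]); P=cloud(c,l==i); print(len(P),np.percentile(P,[2,50,98],axis=0).round(4))
        T=P[P[:,2]>.043]; r=cv2.minAreaRect((T[:,:2]*1000).astype(np.float32)); print("toprect mm",r,cv2.boxPoints(r))
E
```

```text
[0.4575366  0.30858325 0.24487789] 1.225
[0.39226918 0.33876233 0.38750643] [[ 0.432 -0.865 -0.254]
 [ 0.902  0.415  0.121]
 [ 0.    -0.281  0.96 ]] 292.03383283143995 [0.02184915 0.         0.         0.         0.        ]
[ 263  181   34   46 1335]
1331 [[0.4514 0.2723 0.0361]
 [0.4775 0.2961 0.0457]
 [0.5051 0.32   0.0482]]
toprect mm ((478.67840576171875, 295.5343017578125), (27.949874877929688, 53.29640579223633), 60.76762771606445) [[448.59924 296.35284]
 [495.10815 270.32538]
 [508.75757 294.71576]
 [462.24866 320.74323]]
```

View pics/w1.png

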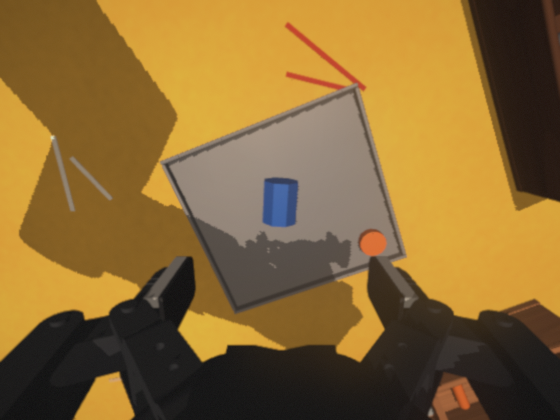

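Wrist view: the foot is at (280,203), its axis running almost vertically in the image. The puck is at (372,243), clear of the fingers. I'll descend, aligned to the foot.

play_rows:
  plan:
    - [[-0.123, -0.013, 0.3], 0, 1]
    - [[-0.123, -0.014, 0.3], 0, 1]
    - [[0, 0, 0.3], 0.0103, 1]
    - [[0, 0, 0.3], 0, 1]
    - [[0, 0, 0.3], 0, 1]
    - [[0, 0, 0.3], 0, 1]
    - [[0, 0, 0], 0, 1]
    - [[0, 0, 0], 0, 1]

```text
time_s: 2.28
eef_pos: [0.4789, 0.2964, 0.0663]
eef_rot: [0.792, 3.04, 0.001]
wrist_force: [-0.4, -0.4, 1.2]
width: 1.004
grasp_force: 0.0
```

```bash
python3 - <<'E'
from h import *
p,M,s=pose(); print(p,M.round(3))
c=snapshot("wrist"); save(c,"w2.png")
l,st,ce=blue(c)
for i in range(1,len(st)):
    if st[i,4]>300:
        P=cloud(c,l==i); print(st[i],np.percentile(P,[2,50,98],axis=0).round(4))
        T=P[P[:,2]>np.percentile(P[:,2],90)-.003]; r=cv2.minAreaRect((T[:,:2]*1000).astype(np.float32)); print(r)
        print("in tool", (M.T@(np.r_[np.array(r[0])/1000,.026]-p)).round(4))
E
```

```text
[0.47890793 0.2964279  0.06634805] [[-0.873  0.488  0.001]
 [ 0.488  0.873  0.   ]
 [-0.     0.001 -1.   ]]
[ 248  191   66   96 5684] [[0.4492 0.2719 0.0234]
 [0.4749 0.2973 0.0452]
 [0.5051 0.32   0.048 ]]
((478.73907470703125, 295.28472900390625), (24.239219665527344, 54.10176086425781), 60.851009368896484)
in tool [-0.0004 -0.0011  0.0403]
```

View pics/w2.png

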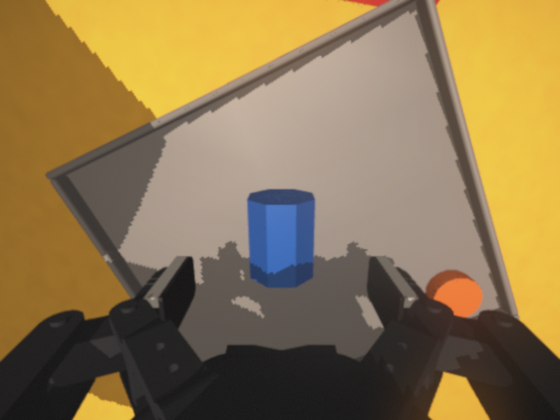

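The wrist view shows the foot centred between the fingers at (281,238). The puck at (455,293) is clear of them. I'll go down and grip.

play_rows:
  plan:
    - [[0, -0.01, 0.2], 0, 1]
    - [[0, 0, 0.2], 0, 1]
    - [[0, 0, 0.12], 0, 1]
    - [[0, 0, 0.05], 0, 1]
    - [[0, 0, 0], 0, 1]
    - [[0, 0, 0], 0, -1]
    - [[0, 0, 0], 0, -1]
    - [[0, 0, 0], 0, -1]
    - [[0, 0, 0], 0, -1]
    - [[0, 0, 0], 0, -1]
    - [[0, 0, 0], 0, -1]

```text
time_s: 3.7
eef_pos: [0.4788, 0.295, 0.009]
eef_rot: [0.793, 3.039, 0.001]
wrist_force: [-0.5, -0.2, 6.2]
width: 0.479
grasp_force: 61.2
```

```bash
python3 - <<'E'
from h import *
print(pose()[0],pose()[2]["width"],pose()[2]["grasp_force"])
c=snapshot("top"); h=hsv(c)
# gauge: plate dark, pin grey: crop enlarge
f=c["frame"][175:245,315:380]; cv2.imwrite("pics/g.png",cv2.cvtColor(cv2.resize(f,None,fx=8,fy=8,interpolation=cv2.INTER_CUBIC),cv2.COLOR_RGB2BGR))
sub=np.zeros(h.shape[:2],bool); sub[175:245,315:380]=1
m=sub&~((h[...,1]>150)&(h[...,0]>12)&(h[...,0]<35))
P=cloud(c,m); 
for lo,hi in((.005,.02),(.068,.09),(.09,.1)):
    Q=P[(P[:,2]>lo)&(P[:,2]<hi)&(P[:,0]>.5)&(P[:,0]<.69)]
    if len(Q)>5: print(lo,len(Q),cv2.minAreaRect((Q[:,:2]*1000).astype(np.float32)),np.median(Q,axis=0))
    if lo==.068: print(Q.round(4))
E
```

```text
[0.47875204 0.29498557 0.00895329] 0.4788311414129971 61.23028264948516
0.005 656 ((625.6966552734375, -230.12181091308594), (108.42329406738281, 78.88162231445312), 4.1242570877075195) [ 0.61405197 -0.22117891  0.0114253 ]
0.068 137 ((635.0473022460938, -227.49302673339844), (76.0931167602539, 26.039775848388672), 16.88863754272461) [ 0.62778314 -0.22829542  0.08149807]
[[ 0.6691 -0.2086  0.0739]
 [ 0.6657 -0.2077  0.0785]
 [ 0.6647 -0.2089  0.0883]
 [ 0.663  -0.2079  0.0765]
 [ 0.662  -0.2119  0.0866]
 [ 0.6606 -0.2087  0.0716]
 [ 0.6575 -0.2082  0.0736]
 [ 0.6562 -0.2085  0.0885]
 [ 0.6549 -0.2087  0.0702]
 [ 0.6539 -0.2096  0.0821]
 [ 0.6531 -0.214   0.0896]
 [ 0.6521 -0.2087  0.0697]
 [ 0.651  -0.2095  0.0819]
 [ 0.6503 -0.211   0.0899]
 [ 0.6503 -0.2139  0.0894]
 [ 0.6506 -0.2175  0.0851]
 [ 0.6509 -0.2213  0.0803]
 [ 0.6507 -0.2238  0.0821]
 [ 0.6506 -0.2266  0.0826]
 [ 0.6502 -0.2287  0.0865]
 [ 0.6503 -0.2318  0.0852]
 [ 0.6509 -0.2363  0.0771]
 [ 0.6482 -0.2214  0.079 ]
 [ 0.6478 -0.2235  0.0833]
 [ 0.6475 -0.226   0.0853]
 [ 0.6477 -0.2294  0.0824]
 [ 0.6477 -0.2324  0.081
[... 2420 characters left out ...]
246  0.0847]
 [ 0.6049 -0.2279  0.0827]
 [ 0.6047 -0.2301  0.0859]
 [ 0.6048 -0.2337  0.082 ]
 [ 0.6046 -0.2361  0.0846]
 [ 0.6047 -0.2396  0.0814]
 [ 0.6025 -0.2238  0.0735]
 [ 0.6021 -0.2249  0.0829]
 [ 0.6021 -0.2284  0.0796]
 [ 0.6019 -0.2303  0.0846]
 [ 0.6019 -0.2334  0.0833]
 [ 0.6019 -0.2369  0.0802]
 [ 0.6019 -0.2399  0.0792]
 [ 0.5994 -0.2257  0.0782]
 [ 0.5991 -0.2274  0.0845]
 [ 0.5991 -0.2305  0.0829]
 [ 0.5991 -0.2335  0.0821]
 [ 0.599  -0.2365  0.0818]
 [ 0.5968 -0.227   0.0704]
 [ 0.5963 -0.2275  0.0834]
 [ 0.5964 -0.2311  0.0793]]
0.09 98 ((661.0479125976562, -228.19754028320312), (19.92842674255371, 39.4157829284668), 4.427497863769531) [ 0.66109691 -0.22882603  0.09400649]
```

View pics/g.png

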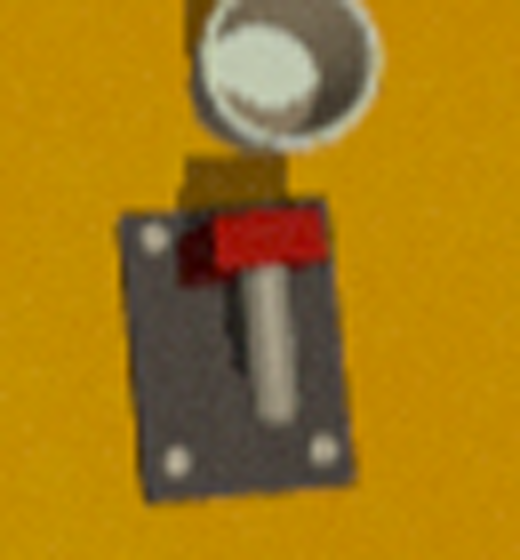

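Crop of the top view: the gauge's post is at about (345,205) and the pin tip at about (349,226). The cup is just behind the post. The gauge yaw is about 4.2° and the tip is near (0.596, -0.232).

The foot is held (width 0.479, force 61 N). I'll lift, turn and carry it over.

play_rows:
  plan:
    - [[0, 0, -0.3], 0, -1]
    - [[0, 0, -0.4], 0, -1]
    - [[0, 0, -0.4], -0.0232, -1]
    - [[0, 0, -0.4], -0.0232, -1]
    - [[0, 0, 0], -0.0232, -1]
    - [[0, 0, 0], -0.0232, -1]
    - [[0, -0.4, 0], 0, -1]
    - [[0, -0.4, 0], 0, -1]
    - [[0, -0.4, 0], 0, -1]
    - [[0, -0.4, 0], 0, -1]
    - [[0, -0.4, 0], 0, -1]
    - [[0, 0, 0], 0, -1]

```text
time_s: 5.25
eef_pos: [0.4928, 0.0931, 0.1584]
eef_rot: [0.109, -3.139, 0.001]
wrist_force: [-1.1, 0.8, -1.4]
width: 0.481
grasp_force: 61.1
```

```bash
cat > goal.py <<'E'
from h import *
import sys
g=np.array([.9973,.0732,0]); tip=np.array([.596,-.2323,.075])
def to(target,yawx=None):
    p,M,s=pose(); print("p",p.round(4),"tool shift (units .1m)",(M.T@(np.array(target)-p)*10).round(3),"q",s["qpos"].round(2),"w",s["width"].round(3))
    print("xaxis ang",np.degrees(np.arctan2(M[1,0],M[0,0])).round(2),"F",s["wrist_force"].round(1))
E
python3 - <<'E'
from goal import *
t=tip-.05*g; t[2]=.058; to(t)
E
```

```text
Traceback (most recent call last):
  File "goal.py", line 5, in to
    p,M,s=pose(); print("p",p.round(4),"tool shift (units .1m)",(M.T@(np.array(target)-p)*10).round(3),"q",s["qpos"].round(2),"w",s["width"].round(3))
                                                                                                                                  ^^^^^^^^^^^^^^^^
AttributeError: 'float' object has no attribute 'round'
```

```bash
sed -i 's/s\["width"\].round(3)/round(s["width"],3)/' goal.py; python3 - <<'E'
from goal import *
t=tip-.05*g; t[2]=.058; to(t)
c=snapshot("wrist"); save(c,"w3.png"); p,M,s=pose()
l,st,ce=blue(c); i=1+np.argmax(st[1:,4]); P=cloud(c,l==i); Q=(P-p)@M
print(st[i],np.percentile(Q,[1,50,99],axis=0).round(4))
T=Q[np.abs(Q[:,1])<.007]; print("top line slope", np.polyfit(T[:,0],T[:,2],1))
E
```

```text
p [0.4928 0.0931 0.1584] tool shift (units .1m) [-0.305 -3.319  1.005] q [ 0.19  0.23 -0.21  1.13 -0.    0.12] w 0.481
xaxis ang -176.03 F [-1.1  0.8 -1.4]
[ 234  231   95  119 9527] [[-0.0231 -0.0219 -0.0392]
 [ 0.0046 -0.0021 -0.0371]
 [ 0.0272  0.018  -0.0263]]
top line slope [-0.00427917 -0.03811605]
```

View pics/w3.png

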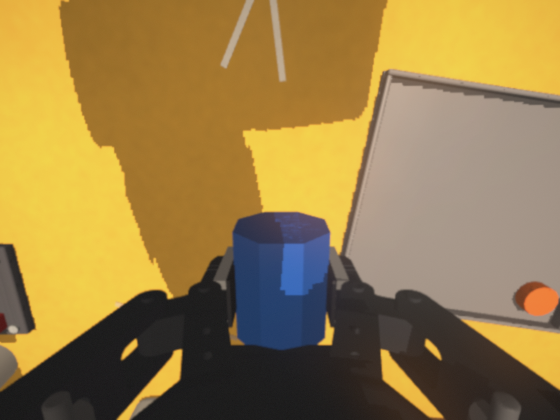

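Wrist view: the foot is level in the pads. The end nearer the camera (281,230) looks flat and closed, so the bore should face the pin. I'll carry it to the standoff.

play_rows:
  plan:
    - [[-0.038, -0.415, 0], 0, -1]
    - [[-0.038, -0.415, 0], 0, -1]
    - [[-0.038, -0.415, 0], 0, -1]
    - [[-0.038, -0.415, 0], 0, -1]
    - [[-0.038, -0.415, 0], 0, -1]
    - [[-0.038, -0.415, 0], 0, -1]
    - [[-0.038, -0.415, 0.1], 0, -1]
    - [[-0.038, -0.415, 0.1], 0, -1]
    - [[0, 0, 0.2], 0, -1]
    - [[0, 0, 0.2], 0, -1]
    - [[0, 0, 0], 0, -1]
    - [[0, 0, 0], 0, -1]

```text
time_s: 6.8
eef_pos: [0.5479, -0.2331, 0.099]
eef_rot: [-0.115, 3.139, -0.0]
wrist_force: [0.3, -0.2, -1.3]
width: 0.481
grasp_force: 61.2
```

```bash
python3 - <<'E'
from goal import *
t=tip-.05*g; t[2]=.058; to(t)
# both foot and gauge seen in same cameras: relative measures
for n in("top","scene"):
    c=snapshot(n); l,st,ce=blue(c); p,M,s=pose()
    for i in range(1,len(st)):
        if st[i,4]<60: continue
        P=cloud(c,l==i)
        if len(P)==0 or np.linalg.norm(np.median(P,0)[:2]-p[:2])>.06: continue
        Q=(P-p)@M; print(n,st[i],np.percentile(Q,[2,50,98],axis=0).round(4))
    v=c["frame"]; q=ce[[i for i in range(1,len(st)) if 1]] 
    save(c,n+"1.png")
    x,y=(345,225) if n=="top" else (205,165)
    cv2.imwrite(f"pics/c_{n}.png",cv2.cvtColor(cv2.resize(v[y-40:y+40,x-50:x+50],None,fx=6,fy=6,interpolation=cv2.INTER_CUBIC),cv2.COLOR_RGB2BGR))
E
```

```text
p [ 0.5479 -0.2331  0.099 ] tool shift (units .1m) [ 0.02  -0.027  0.41 ] q [-0.4   0.43 -0.08  1.06 -0.   -0.48] w 0.481
xaxis ang -175.79 F [ 0.3 -0.2 -1.3]
scene [214 129  15  21 225] [[-0.0303 -0.019  -0.0442]
 [-0.0184  0.0024 -0.0325]
 [ 0.0054  0.0232 -0.0017]]
```

View pics/c_scene.png

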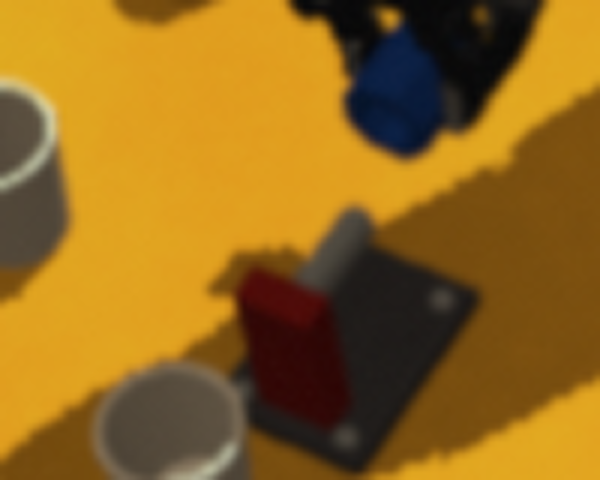

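Scene crop: the foot hangs at about (220,140), in front of and above the pin tip at (214,162), with the way clear. I'll lower it and feel forward gently.

play_rows:
  plan:
    - [[0.02, -0.027, 0.1], 0, -1]
    - [[0, 0, 0.15], 0, -1]
    - [[0, 0, 0.15], 0, -1]
    - [[0, 0, 0.01], 0, -1]
    - [[-0.1, 0, 0], 0, -1]
    - [[-0.06, 0, 0], 0, -1]
    - [[-0.04, 0, 0], 0, -1]
    - [[-0.04, 0, 0], 0, -1]
    - [[-0.04, 0, 0], 0, -1]
    - [[-0.03, 0, 0], 0, -1]
    - [[0, 0, 0], 0, -1]

```text
time_s: 8.28
eef_pos: [0.5766, -0.2342, 0.0573]
eef_rot: [-0.114, 3.139, -0.0]
wrist_force: [-0.5, -0.0, -0.8]
width: 0.479
grasp_force: 61.2
```

```bash
python3 - <<'E'
from goal import *
t=tip-.001*g; t[2]=.058; to(t)
E
```

```text
p [ 0.5766 -0.2342  0.0573] tool shift (units .1m) [-0.185  0.005 -0.007] q [-0.39  0.5  -0.07  1.   -0.   -0.46] w 0.479
xaxis ang -175.84 F [-0.5 -0.  -0.8]
```

There is no force with the end about 8 mm past the tip, so this is the bored end. I'll slide it further on.

play_rows:
  plan:
    - [[-0.05, 0, 0], 0, -1]
    - [[-0.05, 0, 0], 0, -1]
    - [[-0.05, 0, 0], 0, -1]
    - [[-0.04, 0, 0], 0, -1]
    - [[0, 0, 0], 0, -1]
    - [[0, 0, 0], 0, -1]

```text
time_s: 9.02
eef_pos: [0.5952, -0.2328, 0.0572]
eef_rot: [0.114, -3.139, 0.0]
wrist_force: [-0.5, -0.7, -0.8]
width: 0.476
grasp_force: 61.2
```

```bash
python3 - <<'E'
from goal import *
t=tip; t[2]=.058; to(t)
c=snapshot("wrist"); p,M,s=pose(); l,st,ce=blue(c); i=1+np.argmax(st[1:,4]); Q=(cloud(c,l==i)-p)@M; print(np.percentile(Q,[1,50,99],axis=0).round(4))
E
```

```text
p [ 0.5952 -0.2328  0.0572] tool shift (units .1m) [-0.008  0.004 -0.008] q [-0.37  0.53 -0.02  1.02 -0.   -0.45] w 0.476
xaxis ang -175.84 F [-0.5 -0.7 -0.8]
[[-0.0234 -0.0207 -0.0391]
 [ 0.0052 -0.0001 -0.0368]
 [ 0.0275  0.0195 -0.026 ]]
```

It is seated about 26 mm on the pin without force. I'll draw it off and rise, so the pin can act as a lever under the bored end to pivot the foot in the pads.

play_rows:
  plan:
    - [[0.1, 0, 0], 0, -1]
    - [[0.15, 0, 0], 0, -1]
    - [[0.2, 0, 0], 0, -1]
    - [[0, 0, 0], 0, -1]
    - [[0, 0, -0.18], 0, -1]
    - [[0, 0, -0.18], 0, -1]
    - [[-0.13, 0, 0], 0, -1]
    - [[-0.13, 0, 0], 0, -1]
    - [[0, 0, 0], 0, -1]
    - [[0, 0, 0], 0, -1]

```text
time_s: 10.32
eef_pos: [0.576, -0.2339, 0.0923]
eef_rot: [0.114, -3.138, -0.001]
wrist_force: [-1.2, 0.3, -1.1]
width: 0.478
grasp_force: 61.3
```

```bash
cat >> goal.py <<'E'
def st_(save_=None):
    c=snapshot("wrist"); p,M,s=pose(); l,st,ce=blue(c); i=1+np.argmax(st[1:,4]); Q=(cloud(c,l==i)-p)@M
    Q=Q[(np.abs(Q[:,0])<.05)&(np.abs(Q[:,1])<.04)]
    T=Q[np.abs(Q[:,1]-np.median(Q[:,1]))<.006]; o=np.argsort(T[:,0]); T=T[o]
    print("profile x,z:",[(round(a*1e3,1),round(b*1e3,1)) for a,b in T[::max(1,len(T)//14)][:,[0,2]]])
    print("F",s["wrist_force"].round(1),"t",round(s["time_s"],2))
    if save_: save(c,save_)
E
python3 - <<'E'
from goal import *
t=tip-.018*g; t[2]=.105-.017; to(t); st_()
E
```

```text
p [ 0.576  -0.2339  0.0923] tool shift (units .1m) [-0.02   0.001  0.043] q [-0.39  0.48 -0.02  1.08 -0.   -0.46] w 0.478
xaxis ang -175.82 F [-1.2  0.3 -1.1]
profile x,z: [(np.float64(-22.8), np.float64(-36.6)), (np.float64(-17.7), np.float64(-38.3)), (np.float64(-13.7), np.float64(-38.2)), (np.float64(-9.9), np.float64(-38.0)), (np.float64(-6.2), np.float64(-38.4)), (np.float64(-2.4), np.float64(-37.6)), (np.float64(1.4), np.float64(-36.1)), (np.float64(5.1), np.float64(-38.2)), (np.float64(8.5), np.float64(-36.4)), (np.float64(12.0), np.float64(-38.4)), (np.float64(15.3), np.float64(-37.9)), (np.float64(18.5), np.float64(-37.3)), (np.float64(21.7), np.float64(-37.8)), (np.float64(24.9), np.float64(-38.2)), (np.float64(27.6), np.float64(-37.6))]
F [ 1.   0.6 -1. ] t 10.38
```

play_rows:
  plan:
    - [[-0.02, 0, 0.04], 0, -1]
    - [[0.016, 0, 0.022], 0, -1]
    - [[0.016, 0, 0.022], 0, -1]
    - [[0.016, 0, 0.022], 0, -1]
    - [[0, 0, 0], 0, -1]

```text
time_s: 11.0
eef_pos: [0.5771, -0.2344, 0.0862]
eef_rot: [-0.115, 3.131, -0.002]
wrist_force: [3.4, 5.3, 18.6]
width: 0.478
grasp_force: 63.8
```

```bash
python3 - <<'E'
from goal import *
t=tip-.0255*g; t[2]=.0912-.017; to(t); st_()
E
```

```text
p [ 0.5771 -0.2344  0.0862] tool shift (units .1m) [0.066 0.008 0.12 ] q [-0.39  0.47 -0.04  1.05  0.   -0.46] w 0.478
xaxis ang -175.79 F [ 3.4  5.3 18.6]
profile x,z: [(np.float64(-22.4), np.float64(-37.8)), (np.float64(-17.2), np.float64(-38.4)), (np.float64(-13.4), np.float64(-39.4)), (np.float64(-9.4), np.float64(-38.1)), (np.float64(-5.7), np.float64(-37.9)), (np.float64(-1.9), np.float64(-37.8)), (np.float64(1.7), np.float64(-37.4)), (np.float64(5.3), np.float64(-38.7)), (np.float64(8.9), np.float64(-38.5)), (np.float64(12.3), np.float64(-38.9)), (np.float64(15.6), np.float64(-38.5)), (np.float64(18.8), np.float64(-37.1)), (np.float64(21.9), np.float64(-37.2)), (np.float64(25.1), np.float64(-37.7)), (np.float64(27.9), np.float64(-38.3))]
F [ 3.9  4.8 18.7] t 11.05
```

play_rows:
  plan:
    - [[0.01, 0, 0.03], 0, -1]
    - [[0.01, 0, 0.03], 0, -1]
    - [[0, 0, 0], 0, -1]

```text
time_s: 11.42
eef_pos: [0.5734, -0.2348, 0.0801]
eef_rot: [-0.114, 3.134, -0.002]
wrist_force: [-3.0, 4.9, 22.1]
width: 0.48
grasp_force: 67.8
```

```bash
python3 - <<'E'
from goal import *
t=tip-.0255*g; t[2]=.0912-.017; to(t); st_()
E
```

```text
p [ 0.5734 -0.2348  0.0801] tool shift (units .1m) [0.029 0.008 0.059] q [-0.39  0.48 -0.05  1.04  0.   -0.46] w 0.48
xaxis ang -175.82 F [-3.   4.9 22.1]
profile x,z: [(np.float64(-17.7), np.float64(-43.0)), (np.float64(-13.4), np.float64(-42.2)), (np.float64(-9.9), np.float64(-41.2)), (np.float64(-6.5), np.float64(-41.9)), (np.float64(-3.0), np.float64(-40.2)), (np.float64(0.4), np.float64(-41.0)), (np.float64(3.8), np.float64(-39.2)), (np.float64(7.3), np.float64(-39.7)), (np.float64(10.6), np.float64(-37.6)), (np.float64(13.9), np.float64(-37.8)), (np.float64(17.1), np.float64(-37.2)), (np.float64(20.3), np.float64(-35.6)), (np.float64(23.6), np.float64(-36.2)), (np.float64(26.7), np.float64(-35.4))]
F [-2.7  3.4 23.8] t 11.47
```

It pivots in the pads, now at about 10°. I'll continue along the arc.

play_rows:
  plan:
    - [[0.012, 0, 0.03], 0, -1]
    - [[0.012, 0, 0.03], 0, -1]
    - [[0.006, 0, 0.03], 0, -1]
    - [[0.004, 0, 0.03], 0, -1]
    - [[0, 0, 0], 0, -1]

```text
time_s: 12.1
eef_pos: [0.5692, -0.235, 0.0681]
eef_rot: [-0.114, 3.135, -0.002]
wrist_force: [-7.2, 3.6, 24.7]
width: 0.482
grasp_force: 78.1
```

```bash
python3 - <<'E'
from goal import *
t=tip-.0267*g; t[2]=.0768-.017; to(t); st_()
E
```

```text
p [ 0.5692 -0.235   0.0681] tool shift (units .1m) [-0.002  0.008  0.083] q [-0.39  0.48 -0.08  1.01  0.   -0.46] w 0.482
xaxis ang -175.83 F [-7.2  3.6 24.7]
profile x,z: [(np.float64(-11.0), np.float64(-50.4)), (np.float64(-7.5), np.float64(-50.7)), (np.float64(-4.9), np.float64(-47.3)), (np.float64(-2.4), np.float64(-47.7)), (np.float64(0.3), np.float64(-46.4)), (np.float64(3.0), np.float64(-44.0)), (np.float64(5.7), np.float64(-43.4)), (np.float64(8.3), np.float64(-39.9)), (np.float64(11.1), np.float64(-40.7)), (np.float64(13.9), np.float64(-37.1)), (np.float64(16.9), np.float64(-34.3)), (np.float64(20.0), np.float64(-34.2)), (np.float64(23.1), np.float64(-34.1)), (np.float64(26.3), np.float64(-31.5)), (np.float64(30.8), np.float64(-28.2))]
F [-7.5  3.7 25. ] t 12.15
```

play_rows:
  plan:
    - [[0, 0, 0.03], 0, -1]
    - [[0, 0, 0.03], 0, -1]
    - [[0, 0, 0.03], 0, -1]
    - [[0, 0, 0.03], 0, -1]
    - [[0, 0, 0], 0, -1]

```text
time_s: 12.78
eef_pos: [0.5687, -0.2351, 0.0561]
eef_rot: [-0.114, 3.136, -0.002]
wrist_force: [-9.0, 3.2, 26.2]
width: 0.478
grasp_force: 89.0
```

```bash
python3 - <<'E'
from goal import *
t=tip-.0247*g; t[2]=.070-.017; to(t); st_()
E
```

```text
p [ 0.5687 -0.2351  0.0561] tool shift (units .1m) [-0.027  0.008  0.031] q [-0.39  0.49 -0.1   0.98  0.   -0.46] w 0.478
xaxis ang -175.85 F [-9.   3.2 26.2]
profile x,z: [(np.float64(-4.1), np.float64(-57.5)), (np.float64(-1.5), np.float64(-57.1)), (np.float64(0.3), np.float64(-55.7)), (np.float64(2.0), np.float64(-52.1)), (np.float64(3.8), np.float64(-52.3)), (np.float64(5.7), np.float64(-49.0)), (np.float64(7.6), np.float64(-46.2)), (np.float64(9.7), np.float64(-45.4)), (np.float64(11.8), np.float64(-42.5)), (np.float64(14.0), np.float64(-41.0)), (np.float64(16.2), np.float64(-37.9)), (np.float64(18.6), np.float64(-37.6)), (np.float64(21.2), np.float64(-33.0)), (np.float64(23.8), np.float64(-31.8)), (np.float64(28.1), np.float64(-25.8))]
F [-9.2  2.6 26.4] t 12.82
```

It is at about 45°, with a little upward slip. I'll now push forward as well as down, so the pin keeps bearing near the bored end.

play_rows:
  plan:
    - [[-0.01, 0, 0.03], 0, -1]
    - [[-0.01, 0, 0.03], 0, -1]
    - [[-0.02, 0, 0.03], 0, -1]
    - [[-0.02, 0, 0.02], 0, -1]
    - [[0, 0, 0], 0, -1]

```text
time_s: 13.45
eef_pos: [0.5719, -0.2348, 0.0436]
eef_rot: [0.112, -3.137, 0.002]
wrist_force: [-16.3, 0.2, 22.3]
width: 0.482
grasp_force: 92.6
```

```bash
python3 - <<'E'
from goal import *
to(tip); st_("w4.png")
E
```

```text
p [ 0.5719 -0.2348  0.0436] tool shift (units .1m) [-0.241  0.007 -0.314] q [-0.39  0.51 -0.1   0.97 -0.   -0.46] w 0.482
xaxis ang -175.9 F [-16.3   0.2  22.3]
profile x,z: [(np.float64(-19.9), np.float64(-40.4)), (np.float64(-17.1), np.float64(-40.9)), (np.float64(-15.0), np.float64(-37.3)), (np.float64(7.0), np.float64(-59.0)), (np.float64(10.4), np.float64(-60.4)), (np.float64(11.5), np.float64(-58.7)), (np.float64(12.5), np.float64(-56.4)), (np.float64(13.6), np.float64(-55.7)), (np.float64(14.8), np.float64(-50.9)), (np.float64(16.1), np.float64(-45.5)), (np.float64(17.4), np.float64(-44.1)), (np.float64(18.9), np.float64(-41.5)), (np.float64(20.5), np.float64(-38.8)), (np.float64(22.3), np.float64(-37.1)), (np.float64(24.8), np.float64(-29.0))]
F [-15.9   0.3  22.7] t 13.5
```

About 65° now. A bit more push.

play_rows:
  plan:
    - [[-0.03, 0, 0.01], 0, -1]
    - [[-0.03, 0, 0.01], 0, -1]
    - [[-0.03, 0, 0.01], 0, -1]
    - [[-0.02, 0, 0.01], 0, -1]
    - [[0, 0, 0], 0, -1]

```text
time_s: 14.12
eef_pos: [0.577, -0.2342, 0.0381]
eef_rot: [0.109, -3.126, 0.001]
wrist_force: [-35.4, -4.6, 25.7]
width: 0.478
grasp_force: 87.5
```

```bash
python3 - <<'E'
from goal import *
to(tip); st_("w5.png")
E
```

```text
p [ 0.577  -0.2342  0.0381] tool shift (units .1m) [-0.186  0.005 -0.372] q [-0.38  0.53 -0.08  0.97 -0.01 -0.45] w 0.478
xaxis ang -176.01 F [-35.4  -4.6  25.7]
profile x,z: [(np.float64(-13.9), np.float64(-46.7)), (np.float64(-11.9), np.float64(-44.0)), (np.float64(-10.9), np.float64(-38.7)), (np.float64(-10.1), np.float64(-38.5)), (np.float64(-9.2), np.float64(-44.4)), (np.float64(-8.0), np.float64(-29.2)), (np.float64(14.5), np.float64(-57.0)), (np.float64(17.4), np.float64(-58.5)), (np.float64(19.7), np.float64(-57.6)), (np.float64(20.5), np.float64(-57.0)), (np.float64(21.2), np.float64(-53.1)), (np.float64(21.9), np.float64(-46.5)), (np.float64(22.7), np.float64(-47.2)), (np.float64(23.7), np.float64(-44.4)), (np.float64(25.6), np.float64(-35.9))]
F [-34.3  -4.7  26.5] t 14.18
```

View pics/w5.png

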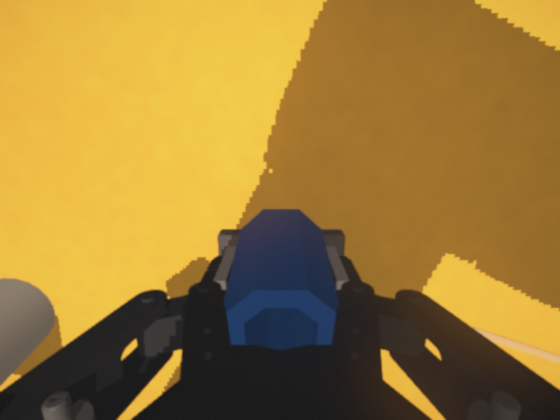

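The wrist view shows the bore rim at (280,325), with the foot at about 74° and the bore upward. I'll back off and carry it to the clear spot, so it can settle flat on its closed end and be regripped.

play_rows:
  plan:
    - [[0.1, 0, -0.02], 0, -1]
    - [[0.25, 0, -0.05], 0, -1]
    - [[0.25, 0, -0.1], 0, -1]
    - [[0, 0, -0.3], 0, -1]
    - [[0, 0, -0.3], 0, -1]
    - [[0.1, 0.4, 0], 0, -1]
    - [[0.1, 0.4, 0], 0, -1]
    - [[0.1, 0.4, 0], 0, -1]
    - [[0.1, 0.4, 0], 0, -1]
    - [[0.1, 0.4, 0], 0, -1]
    - [[0, 0.4, 0], 0, -1]
    - [[0, 0, 0], 0, -1]

```text
time_s: 15.68
eef_pos: [0.4576, -0.0002, 0.1148]
eef_rot: [-0.119, 3.139, 0.001]
wrist_force: [0.6, 0.2, 0.1]
width: 0.48
grasp_force: 85.9
```

```bash
python3 - <<'E'
from goal import *
to([.45,0,.02]); st_()
c=snapshot("top"); l,st,ce=blue(c); p,M,s=pose()
c=snapshot("scene"); l,st,ce=blue(c)
for i in range(1,len(st)):
    if st[i,4]>60:
        P=cloud(c,l==i)
        if np.linalg.norm(np.median(P,0)-p)<.12: print(st[i],np.percentile((P-p)@M,[2,50,98],axis=0).round(4))
E
```

```text
p [ 4.576e-01 -2.000e-04  1.148e-01] tool shift (units .1m) [0.076 0.007 0.948] q [-0.    0.2  -0.38  0.99  0.   -0.08] w 0.48
xaxis ang -175.65 F [0.6 0.2 0.1]
profile x,z: [(np.float64(-14.0), np.float64(-45.7)), (np.float64(-11.5), np.float64(-44.8)), (np.float64(-10.2), np.float64(-37.4)), (np.float64(-9.2), np.float64(-48.0)), (np.float64(-7.9), np.float64(-30.4)), (np.float64(11.9), np.float64(-56.3)), (np.float64(15.0), np.float64(-57.9)), (np.float64(18.0), np.float64(-59.1)), (np.float64(19.8), np.float64(-58.9)), (np.float64(20.6), np.float64(-54.2)), (np.float64(21.3), np.float64(-50.1)), (np.float64(22.3), np.float64(-50.3)), (np.float64(23.1), np.float64(-43.5)), (np.float64(24.3), np.float64(-39.9)), (np.float64(26.5), np.float64(-28.1))]
F [ 0.8  0.5 -1.4] t 15.72
[309 133  16  21 232] [[-0.0237 -0.0182 -0.0742]
 [-0.014  -0.0011 -0.0402]
 [ 0.0157  0.02   -0.0104]]
```

play_rows:
  plan:
    - [[0, 0, 0.3], 0, -1]
    - [[0, 0, 0.3], 0, -1]
    - [[0, 0, 0.3], 0, -1]
    - [[0, 0, 0.1], 0, -1]
    - [[0, 0, 0.03], 0, -1]
    - [[0, 0, 0], 0, -1]
    - [[0, 0, 0], 0, -1]

```text
time_s: 16.7
eef_pos: [0.4588, -0.0023, 0.0125]
eef_rot: [-0.114, 3.138, -0.0]
wrist_force: [-0.5, 0.3, -1.1]
width: 0.48
grasp_force: 85.9
```

```bash
python3 - <<'E'
from goal import *
to([.45,0,.02]); st_()
E
```

```text
p [ 0.4588 -0.0023  0.0125] tool shift (units .1m) [ 0.086  0.029 -0.075] q [-0.    0.32 -0.53  0.72 -0.   -0.08] w 0.48
xaxis ang -175.85 F [-0.5  0.3 -1.1]
profile x,z: [(np.float64(-13.8), np.float64(-45.2)), (np.float64(-12.1), np.float64(-41.6)), (np.float64(-10.9), np.float64(-35.7)), (np.float64(-9.8), np.float64(-31.0)), (np.float64(-8.6), np.float64(-29.1)), (np.float64(13.7), np.float64(-57.7)), (np.float64(17.1), np.float64(-58.7)), (np.float64(19.4), np.float64(-58.4)), (np.float64(20.3), np.float64(-54.2)), (np.float64(21.1), np.float64(-51.0)), (np.float64(22.1), np.float64(-48.4)), (np.float64(23.1), np.float64(-41.7)), (np.float64(24.4), np.float64(-36.2)), (np.float64(25.6), np.float64(-32.1)), (np.float64(27.8), np.float64(-26.4))]
F [-0.1  0.2 -0.7] t 16.75
```

Not in contact yet. I'll creep down.

play_rows:
  plan:
    - [[0, 0, 0.03], 0, -1]
    - [[0, 0, 0.03], 0, -1]
    - [[0, 0, 0.02], 0, -1]
    - [[0, 0, 0.0], 0, -1]
    - [[0, 0, 0], 0, -1]

```text
time_s: 17.38
eef_pos: [0.458, -0.0022, 0.0037]
eef_rot: [0.114, -3.139, 0.0]
wrist_force: [-0.2, -0.1, -0.3]
width: 0.482
grasp_force: 85.9
```

play_rows:
  plan:
    - [[0, 0, 0.015], 0, -1]
    - [[0, 0, 0.015], 0, -1]
    - [[0, 0, 0], 0, -1]

```text
time_s: 17.75
eef_pos: [0.4583, -0.0022, 0.0025]
eef_rot: [-0.114, 3.138, -0.0]
wrist_force: [-8.8, 0.3, 28.8]
width: 0.481
grasp_force: 89.4
```

```bash
python3 - <<'E'
from goal import *
st_()
E
```

```text
profile x,z: [(np.float64(-13.9), np.float64(-46.6)), (np.float64(-12.0), np.float64(-48.7)), (np.float64(-10.8), np.float64(-40.6)), (np.float64(-9.8), np.float64(-34.4)), (np.float64(-8.5), np.float64(-29.8)), (np.float64(13.8), np.float64(-57.6)), (np.float64(17.1), np.float64(-58.1)), (np.float64(19.5), np.float64(-54.0)), (np.float64(20.4), np.float64(-55.5)), (np.float64(21.3), np.float64(-51.8)), (np.float64(22.2), np.float64(-48.3)), (np.float64(23.2), np.float64(-43.3)), (np.float64(24.4), np.float64(-36.0)), (np.float64(25.6), np.float64(-33.9))]
F [-8.3  0.4 29.4] t 17.8
```

play_rows:
  plan:
    - [[0, 0, -0.02], 0, -1]
    - [[0, 0, 0], 0, -1]
    - [[0, 0, 0], 0, -0.02]
    - [[0, 0, 0], 0, 0]
    - [[0, 0, 0], 0, 0.05]
    - [[0, 0, 0], 0, 0.1]
    - [[0, 0, 0], 0, 0.15]
    - [[0, 0, 0], 0, 0.2]
    - [[0, 0, 0], 0, 0.3]
    - [[0, 0, 0], 0, 0.3]
    - [[0, 0, 0], 0, 0.3]

```text
time_s: 19.18
eef_pos: [0.4581, -0.0022, 0.0027]
eef_rot: [0.114, -3.139, 0.0]
wrist_force: [0.1, -0.5, -0.0]
width: 0.647
grasp_force: 0.0
```

```bash
python3 - <<'E'
from goal import *
st_("w6.png"); to([.458,-.002,.02])
E
```

```text
profile x,z: [(np.float64(-10.0), np.float64(-50.5)), (np.float64(-5.6), np.float64(-51.3)), (np.float64(-2.3), np.float64(-44.8)), (np.float64(-1.7), np.float64(-28.6)), (np.float64(-1.5), np.float64(-42.2)), (np.float64(-1.3), np.float64(-39.9)), (np.float64(-1.1), np.float64(-50.9)), (np.float64(-0.9), np.float64(-47.9)), (np.float64(0.2), np.float64(-48.6)), (np.float64(4.6), np.float64(-17.5)), (np.float64(26.1), np.float64(-51.5)), (np.float64(28.7), np.float64(-53.0)), (np.float64(31.4), np.float64(-51.7)), (np.float64(32.4), np.float64(-50.6)), (np.float64(33.0), np.float64(-51.1))]
F [-0.6  0.4 -0.6] t 19.23
p [ 0.458  -0.0022  0.0027] tool shift (units .1m) [ 0.     0.002 -0.173] q [-0.    0.33 -0.55  0.69 -0.   -0.08] w 0.65
xaxis ang -175.84 F [-0.6  0.4 -0.6]
```

View pics/w6.png

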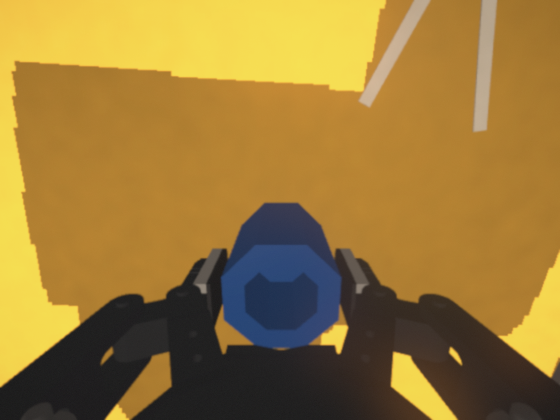

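The foot stands upright: its top is flat about 54 mm up, and the bore at (281,303) faces up. It sits 12 mm along tool +x, so I'll recentre, raise slightly, grip and lift.

play_rows:
  plan:
    - [[0, 0, -0.08], 0, 0.3]
    - [[0.06, 0, 0], 0, 0.3]
    - [[0.06, 0, 0], 0, 0.3]
    - [[0, 0, 0], 0, 0.3]
    - [[0, 0, 0], 0, -1]
    - [[0, 0, 0], 0, -1]
    - [[0, 0, 0], 0, -1]
    - [[0, 0, 0], 0, -1]
    - [[0, 0, 0], 0, -1]

```text
time_s: 20.35
eef_pos: [0.4462, -0.0031, 0.0109]
eef_rot: [-0.114, 3.139, -0.0]
wrist_force: [-1.7, -0.0, 5.3]
width: 0.488
grasp_force: 60.7
```

play_rows:
  plan:
    - [[0, 0, -0.1], 0, -1]
    - [[0, 0, -0.3], 0, -1]
    - [[0, 0, -0.4], 0, -1]
    - [[0, 0, -0.4], 0, -1]
    - [[0, 0, -0.4], 0, -1]
    - [[0, 0, -0.2], 0, -1]
    - [[0, 0, 0], 0, -1]
    - [[0, 0, 0], 0, -1]
    - [[0, 0, 0], 0, -1]
    - [[0, 0, 0], 0, -1]

```text
time_s: 21.6
eef_pos: [0.4457, -0.003, 0.19]
eef_rot: [0.114, -3.138, 0.0]
wrist_force: [0.8, 1.4, -1.2]
width: 0.484
grasp_force: 60.8
```

```bash
python3 - <<'E'
from goal import *
st_("w7.png"); to([.458,-.002,.02])
c=snapshot("wrist"); p,M,s=pose(); l,st,ce=blue(c); i=1+np.argmax(st[1:,4]); P=cloud(c,l==i)
T=P[P[:,2]>np.percentile(P[:,2],97)-.006]; T=T[np.abs(T[:,2]-np.median(T[:,2]))<.005]
A=np.c_[T[:,:2]-T[:,:2].mean(0),np.ones(len(T))]; k=np.linalg.lstsq(A,T[:,2],rcond=None)[0]
print("top z",k[2].round(4),"tilt deg",np.degrees(np.arctan(np.hypot(*k[:2]))).round(1),len(T))
E
```

```text
profile x,z: [(np.float64(-17.9), np.float64(-42.5)), (np.float64(-14.3), np.float64(-43.7)), (np.float64(-13.8), np.float64(-42.1)), (np.float64(-13.5), np.float64(-42.9)), (np.float64(-13.4), np.float64(-30.8)), (np.float64(-13.2), np.float64(-25.3)), (np.float64(-13.0), np.float64(-22.6)), (np.float64(-12.7), np.float64(-28.1)), (np.float64(-12.0), np.float64(-37.7)), (np.float64(-10.7), np.float64(-38.7)), (np.float64(12.7), np.float64(-43.0)), (np.float64(15.1), np.float64(-42.1)), (np.float64(17.6), np.float64(-42.6)), (np.float64(20.0), np.float64(-35.6)), (np.float64(21.0), np.float64(-43.5))]
F [ 1.1 -0.2 -1. ] t 21.65
p [ 0.4458 -0.003   0.1901] tool shift (units .1m) [-1.250e-01  1.000e-03  1.701e+00] q [-0.01  0.12 -0.27  1.18 -0.   -0.08] w 0.485
xaxis ang -175.84 F [ 1.1 -0.2 -1. ]
top z 0.2328 tilt deg 1.0 5213
```

View pics/w7.png

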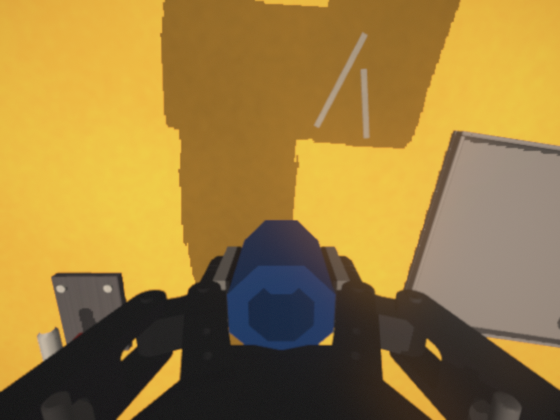

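The wrist view shows the foot upright in the grip with the bore at (281,314) facing up. The measured tilt is about 1° and the bottom is about 0.18 m above the table. I'll hand it in.

```bash
python3 -c "
from plant import order; print(order.sign_off())"
```

```text
the job is handed in; nothing more can be done
None
```

The job is handed in: the bored end went about 26 mm onto the pin with no resistance, and the foot is now held steady with its bore facing up (about 1° tilt), about 18 cm above the table.

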